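Sort the cooking things back into their holders

TASK

Tidy up after cooking: stand the two spice jars upright in the two-bay caddy, one jar in each bay, put the garlic and the lemon in the slatted wooden crate, and lay the dough scraper flat in the low white tray. Leave the glass tumbler on the left and the mug on the right standing where they are.

Things in the scene. Friction and masses are not known exactly. Their poses are not given: they have to be found in the camera images.
- jar_red: round glass spice jar with red screw cap (cap is fixed), 45 mm diameter, 106 mm tall, about 0.11 kg, starts upright. Origin: centre of its underside; z up along the jar.
- jar_black: round glass spice jar with black cap (fixed), 44 mm diameter, 105 mm tall, about 0.11 kg, starts upright. Origin: centre of its underside; z up along the jar.
- garlic: garlic bulb, about round, 56 mm diameter and 56 mm tall. Origin: centre of its underside as it stands at the start, stem up along z.
- lemon: whole lemon lying on its side: 71 mm long (its x axis), 53 mm wide (y), 51 mm high. Origin: centre of its underside as it lies at the start; it turns with the lemon if that rolls.
- scraper: dough scraper lying flat: a thin steel blade 75 mm (x) by 110 mm (y), 2 mm thick, with a straight wooden grip along its middle: 24 mm wide (x), 112 mm long (y), its top 16 mm above the worktop; 0.12 kg. Grasp the grip across its 24 mm. Origin: centre of the underside.
- caddy: dark steel jar caddy, fixed to the worktop: open-topped, outside 82 mm (x) by 159 mm (y) by 40 mm high, walls and floor 5 mm, one 5 mm divider across its middle making two square bays, each 72 by 72 mm, centred at y = +38.5 mm and y = -38.5 mm. Origin: centre of the underside.
- crate: slatted light-wood crate, fixed to the worktop: open-topped, outside 150 mm (x) by 200 mm (y) by 50 mm high, walls and floor 6 mm. Origin: centre of the underside.
- tool_tray: low white tray, fixed to the worktop: open-topped, outside 118 mm (x) by 155 mm (y) by 26 mm high, walls and floor 5 mm; inside 108 by 145 mm, so the scraper lies in it with its grip along y. Origin: centre of the underside.
- tumbler: bystander: pale clear glass tumbler, 72 mm diameter, 85 mm tall, standing loose at the left (another clear glass stands nearer the front edge, in the middle). Origin: centre of its underside. Not to be disturbed.
- mug: bystander: spotted mug, 92 by 127 mm (with handle), 93 mm tall, standing loose at the right. Origin: middle of the underside of its bounding box. Not to be disturbed.
Not all that is in view belongs to the job. What is shaped like the jar_black but turquoise is not meant. Leave any orange look-alike of the scraper alone.

How it is judged:
By the outcome, as a careful person would: the job done as asked, in the order asked, and still so for the second after the job is handed in, with the robot touching nothing.
It also fails if it takes over 128 s, if anything falls off the work surface, if the arm or the gripper's body presses on something with over 40 N, if the wrist force passes 120 N, or if a joint passes its speed limit or range.

ROBOT

A 6-joint arm with a two-finger parallel gripper is mounted at the origin on a cart in front of the work surface, level with it; the furniture and walls round the work are solid. World frame = base frame: x ahead of the robot, y to its left, z up, the work surface at z = 0. Lengths are in m, angles in rad, forces in N, time in s.
With the tool pointing down it reaches from about 0.35 to 0.85 m from the base axis. Payload 8.1 kg.
Tool frame: the origin (TCP) lies on the centre line of the jaws, within the pads' length; the fingertips stand 17 mm ahead of it and the grasp point (between the pads) lies 2 mm behind it; z points along the fingers, y is the line along which they close (so a half turn about z gives the same grasp; the last joint's range is limited). The gripper opens to 93 mm and grips with 3 to 60 N. Pads are 15 mm wide; open, the fingers measure 128 mm over their backs; the gripper's body (75 mm by 188 mm) begins 65 mm behind the grasp point.
Start: joints at [-1.19, 0.13, 1.488, -0, 1.523, -0.085], TCP at [0.27, -0.536, 0.236] pointing down, gripper open.
Joint ranges: [-2.96, 2.96], [-0.89, 2.26], [0.02, 2.5], [-1.34, 4.48], [0, 2.73], [-2.66, 2.66]. Speed limits (rad/s): [2.39, 2.39, 2.79, 3.14, 3.14, 3.14].

INTERFACE

Orientations are given as a rotation vector (axis times angle).
In Python, from plant import robot, optics, close_job, models gives the robot as it stands.
- The arm moves only by the shell command python3 -m inch 'ROWS' [OPENING] [FORCE]. ROWS is a JSON object of lists of equal length, an entry for each row: "travel": the shift along the tool's x, y, z in m, a list of three; "spin": the turn about the tool's z in rad. In form: {"travel": [[x, y, z], ...], "spin": [spin, ...]}. A call has 1 to 10 rows; each row is the pose to reach, as a shift and turn from the pose commanded when the call began, along the tool's axes at that moment; what a row does not reach only later rows make up. A row lasts 1/12 s, in which the tool goes at most 41.7 mm and 7.16 degrees, less where a joint would pass 70% of its speed; a pose out of reach is approached as far as the arm can. A call with a gripper value outside its range is refused whole. OPENING is the closure, from 0 (fully open) to 1 (shut), set as the call begins (- or left out, the last holds). The fingers move at their own pace and stop on an object; FORCE is the grip in N (left out, the last holds). Time passes only in rows, so rows that repeat a pose let the fingers close. It gives the time, the measured TCP pose, the force, the opening and the grip force at its end, in the units of the state.
- robot.read_state(): the state, without advancing time (a new reading comes with each control period).
- optics.read_camera(name): name is "scene" or "top"; returns (picture, depth): 384x512x3 uint8, red, green, blue; 384x512 float32, m along the optical axis (not along the pixel's ray), 0 where there is no reading.
- optics.camera_info(name): a dict with "camera_matrix" (3x3 intrinsics, pixels), "view" (4x4, takes a point from world to camera coordinates). Camera axes: x right, y down, z forward; pixel columns grow to the right and rows downward; lengths in m; the calibration is good to about 2 mm. A picture is of the moment at which its call begins. camera_info takes no time and is no camera call.
- close_job(): hands the job in; it is judged then, once.
Trained networks look in the newest picture that a camera, given by its name, has taken for a name from the list of things; names that differ only in an ending like _2 or _b are one class to them, and where a whole thing is asked for, a point or a joint stands for the part that bears it (a point fixed in the world has none). Each returns a list of dicts, best first, with "p" (0 to 1); they miss things now and then, are a little off and sometimes report something else, mostly with a low value. They report only what shows in the picture. A call takes as long as a camera call. They do not tell look-alikes from the thing itself.
- models.look_for(camera, name): "centre" ([x, y, z] in m, in world coordinates, good to about 4 mm: the middle of the surface that is visible of it).
- models.masks_of(camera, name): "region" (384x512 bool, what is visible of it).
The state is a dict: "t": time; "q": joint angles; "dq": joint speeds; "joint_torque": joint torques, N m; "tool_pos": TCP position; "orientation": TCP orientation; "force": force on the tool from outside, world axes, zero at the start; "wrist_torque": the same for the moment, N m; "opening": finger opening in m; "gripper_force": force on a finger pad.
Only numpy, scipy, OpenCV 4.12 (cv2) and the standard library are available. Lean on these libraries where they do the work, as an engineer would, in place of code of your own. Each camera call takes 0.05 s, during which the arm holds its last target. There are 200 camera calls.

## Working session

There is one attempt and no reset: what is moved stays moved. The work goes in short steps, Python scripts to look and compute and a shell command to move; the robot and the scene stay as the last step left them, time stands still between calls to the robot, and variables do not carry over. Pictures are saved under pics/ and viewed, at most 14 in all, crops included, and the job is handed in when it is done.

```bash
ls; mkdir -p pics; python3 - <<'E'
from plant import robot, optics, models
import cv2, numpy as np
s=robot.read_state(); print({k:np.round(v,3).tolist() for k,v in s.items()})
for c in ("top","scene"):
    p,d=optics.read_camera(c); cv2.imwrite(f"pics/{c}0.png",cv2.resize(p[:,:,::-1],(800,600)))
    i=optics.camera_info(c); print(c,np.round(i["camera_matrix"],1).tolist(),np.round(i["view"],3).tolist())
    for n in "jar_red jar_black garlic lemon scraper caddy crate tool_tray tumbler mug".split():
        print(n,[(np.round(r["centre"],3).tolist(),round(r["p"],2)) for r in models.look_for(c,n)])
E
```

```text
pics
{'t': 0.0, 'q': [-1.19, 0.131, 1.489, -0.0, 1.523, -0.085], 'dq': [-0.001, 0.0, -0.001, -0.001, -0.001, -0.0], 'joint_torque': [-0.001, -55.984, -49.176, 0.077, 0.036, -0.0], 'tool_pos': [0.269, -0.536, 0.235], 'orientation': [-3.055, -0.725, 0.0], 'force': [0.704, -0.193, 0.394], 'wrist_torque': [-0.003, -0.04, 0.017], 'gripper_force': 0.0, 'opening': 0.093}
top [[369.2, 0.0, 252.2], [0.0, 369.2, 190.6], [0.0, 0.0, 1.0]] [[0.013, -1.0, 0.012, -0.04], [-0.997, -0.013, -0.07, 0.508], [0.071, -0.011, -0.997, 1.171], [0.0, 0.0, 0.0, 1.0]]
jar_red []
jar_black [([0.494, 0.092, 0.101], 0.72), ([0.35, -0.292, 0.046], 0.66), ([0.464, 0.217, 0.107], 0.6), ([0.411, 0.138, 0.108], 0.48)]
garlic [([0.402, 0.411, 0.048], 0.63), ([0.426, -0.142, 0.04], 0.46)]
lemon [([0.347, -0.287, 0.045], 0.75)]
scraper [([0.6, 0.421, 0.002], 0.63), ([0.346, 0.292, 0.001], 0.57)]
caddy [([0.588, 0.241, 0.006], 0.68)]
crate [([0.638, -0.001, 0.004], 0.86)]
tool_tray [([0.56, -0.236, 0.007], 0.57)]
tumbler [([0.4, 0.409, 0.048], 0.94)]
mug [([0.446, -0.461, 0.047], 0.59)]
scene [[409.7, 0.0, 254.4], [0.0, 409.7, 194.7], [0.0, 0.0, 1.0]] [[0.53, -0.848, -0.006, -0.289], [-0.496, -0.304, -0.813, 0.259], [0.688, 0.434, -0.582, 1.003], [0.0, 0.0, 0.0, 1.0]]
jar_red [([0.444, -0.01, 0.067], 0.7)]
jar_black [([0.489, 0.086, 0.06], 0.74), ([0.398, 0.14, 0.077], 0.73), ([0.447, 0.218, 0.078], 0.56)]
garlic []
lemon [([0.335, -0.298, 0.038], 0.76)]
scraper [([0.352, 0.263, 0.0], 0.62), ([0.639, 0.41, 0.0], 0.55)]
caddy [([0.604, 0.234, 0.031], 0.98)]
crate [([0.652, -0.003, 0.028], 0.62)]
tool_tray [([0.564, -0.234, 0.005], 0.7)]
tumbler []
mug [([0.422, -0.446, 0.062], 0.77)]
```

View pics/top0.png

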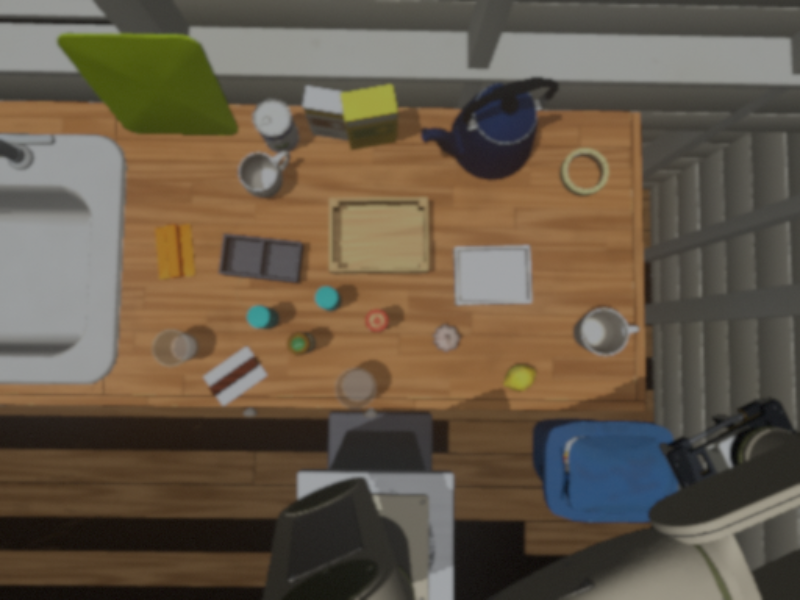

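View pics/scene0.png

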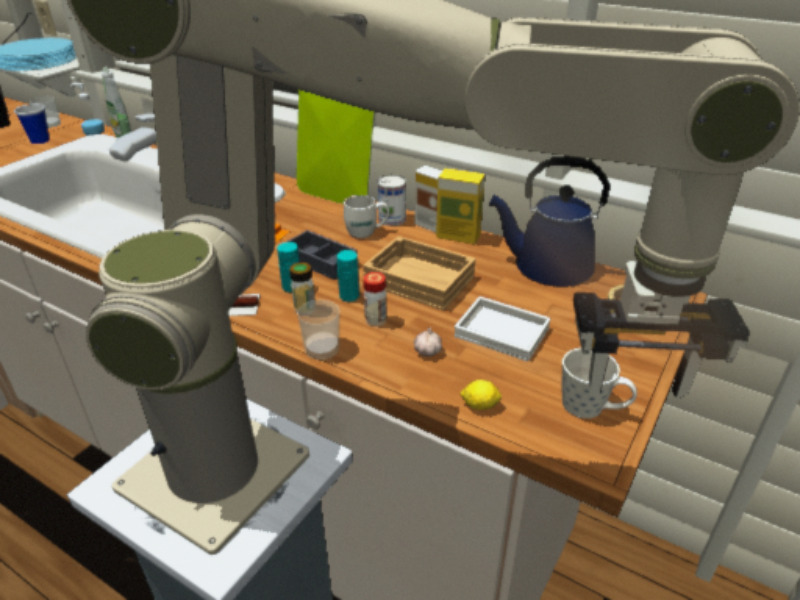

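Top view (800x600 px):
- Black-jar candidates are (260,317) turquoise, (327,298) turquoise and (299,343), a glass jar with a dark cap. The last one fits.
- Scraper candidates are (175,251), orange, and (235,376), a steel blade with a dark wood grip. The second one fits.
- Red jar (377,320), garlic (446,337), lemon (520,377), caddy (262,259), crate (380,235), tray (493,275), tumbler (175,347), other glass (357,385), mug (604,331).

I'll confirm these in one enlarged crop and measure.

```bash
cat > h.py <<'E'
from plant import robot, optics, models
import cv2, numpy as np
from scipy.spatial.transform import Rotation as R
def cloud(c):
    p,d=optics.read_camera(c); i=optics.camera_info(c); K=np.array(i["camera_matrix"]); V=np.array(i["view"])
    v,u=np.mgrid[:384,:512]; P=np.stack([(u-K[0,2])/K[0,0]*d,(v-K[1,2])/K[1,1]*d,d],-1)
    W=(P-V[:3,3])@V[:3,:3]; W[d==0]=np.nan
    return p,W
def near(W,xy,r,z0,z1):
    return (np.hypot(W[...,0]-xy[0],W[...,1]-xy[1])<r)&(W[...,2]>z0)&(W[...,2]<z1)
def rect(P):
    (c,s,a)=cv2.minAreaRect((P[:,:2]*1000).astype(np.float32)); return np.round(c,1),np.round(s,1),round(a,1)
E
python3 - <<'E'
from h import *
p,W=cloud("top"); q,S=cloud("scene")
a=cv2.resize(p[130:265,90:260,::-1],None,fx=4,fy=4,interpolation=cv2.INTER_CUBIC)
cv2.imwrite("pics/crop1.png",a)
b=cv2.resize(q[140:240,130:280,::-1],(800,533),interpolation=cv2.INTER_CUBIC); cv2.imwrite("pics/crop2.png",b)
for n,xy,r,z0,z1 in [("red",(.45,-.005),.04,.09,.12),("black",(.405,.139),.035,.09,.12),("turqA",(.464,.217),.035,.09,.13),("turqB",(.494,.092),.035,.09,.13),
  ("garlic",(.426,-.142),.05,.012,.07),("lemon",(.347,-.29),.06,.012,.07),("scraperGrip",(.35,.28),.08,.011,.03),
  ("caddy",(.59,.24),.11,.033,.05),("crate",(.645,-.002),.14,.042,.06),("tray",(.56,-.236),.11,.02,.035),("tumbler",(.4,.41),.08,.02,.1),("mug",(.44,-.46),.1,.06,.11),("glass2",(.33,.03),.08,.02,.12)]:
    for c,X in (("top",W),("scene",S)):
        P=X[near(X,xy,r,z0,z1)]
        if len(P)>8: print(n,c,len(P),"med",np.round(np.median(P,0),3),"rect",*rect(P),"zmax",round(np.percentile(P[:,2],97),3))
m=models.masks_of("top","scraper")
for k in m:
    P=W[k["region"]]; P=P[~np.isnan(P[:,0])]; print("scr",round(k["p"],2),*rect(P),np.round(np.median(P,0),3))
E
```

```text
red top 178 med [0.459 0.    0.105] rect [4.585e+02 1.000e-01] [41.5 41.7] 0.7 zmax 0.11
red scene 150 med [ 0.451 -0.005  0.104] rect [455.5  -0.8] [42.7 43.4] 32.6 zmax 0.109
black top 181 med [0.415 0.148 0.105] rect [413.3 148.2] [42.3 42.4] 31.4 zmax 0.109
black scene 130 med [0.406 0.142 0.104] rect [409.8 145. ] [44.7 40.7] 36.8 zmax 0.107
turqA top 184 med [0.464 0.224 0.105] rect [464.1 225.2] [42.3 42.4] 67.0 zmax 0.109
turqA scene 119 med [0.456 0.219 0.103] rect [463.  223.5] [47.4 40.6] 15.0 zmax 0.107
turqB top 177 med [0.502 0.096 0.105] rect [502.2  96.3] [42.1 42. ] 1.6 zmax 0.109
turqB scene 120 med [0.493 0.092 0.104] rect [497.6  93.3] [43.4 39.4] 34.1 zmax 0.108
garlic top 222 med [ 0.428 -0.138  0.037] rect [ 428.2 -139.6] [51.7 52.5] 67.2 zmax 0.05
garlic scene 234 med [ 0.414 -0.149  0.033] rect [ 421.  -144.7] [49.6 51. ] 30.9 zmax 0.049
lemon top 269 med [ 0.352 -0.286  0.043] rect [ 349.7 -290.1] [53.7 56.5] 65.1 zmax 0.052
lemon scene 372 med [ 0.335 -0.297  0.039] rect [ 344.2 -293.7] [50.5 55.7] 62.5 zmax 0.051
scraperGrip top 249 med [0.346 0.293 0.015]
[... 609 characters left out ...]
.543 -0.244  0.026] rect [ 557.1 -237.9] [125.3 156.8] 1.3 zmax 0.029
tumbler top 399 med [0.402 0.413 0.062] rect [401.4 395.7] [69.1 70.3] 0.9 zmax 0.086
mug top 357 med [ 0.446 -0.465  0.082] rect [ 449.3 -447.6] [ 91.  109.9] 40.1 zmax 0.095
mug scene 597 med [ 0.442 -0.444  0.078] rect [ 435.6 -452.2] [113.2  91. ] 63.9 zmax 0.094
glass2 top 221 med [0.311 0.05  0.064] rect [329.9  38.9] [77.6 75.1] 1.4 zmax 0.093
glass2 scene 773 med [0.32  0.034 0.064] rect [327.2  38.6] [84.3 77.4] 50.9 zmax 0.089
scr 0.65 [345.4 293.8] [ 77.1 113.8] 35.1 [0.346 0.293 0.003]
scr 0.57 [601.1 426.3] [112.6  74.7] 8.6 [0.6   0.422 0.004]
scr 0.25 [ 447.5 -443.8] [ 88.1 102.2] 43.1 [ 0.444 -0.459  0.047]
```

View pics/crop1.png

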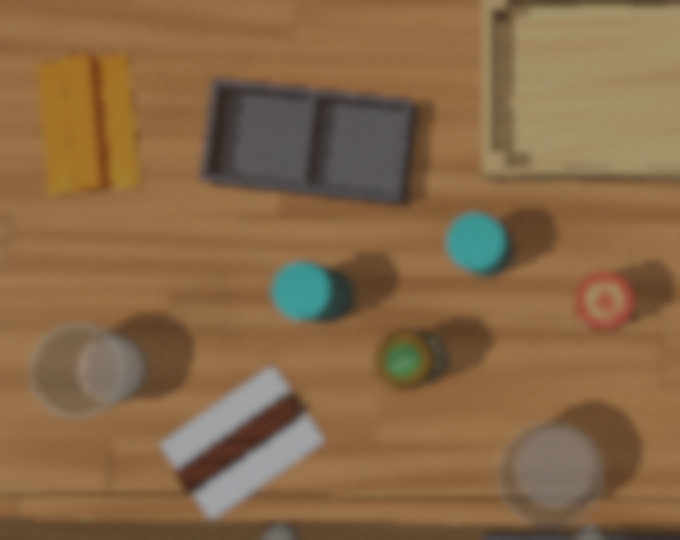

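View pics/crop2.png

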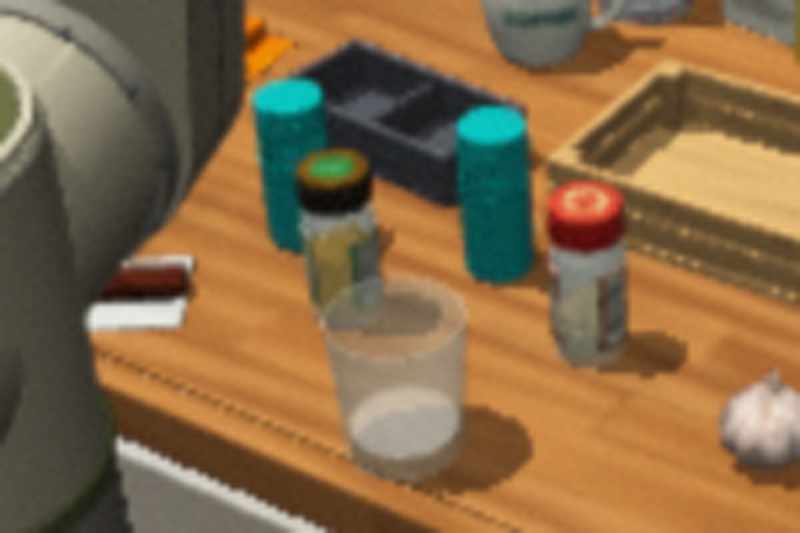

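The crops confirm two choices. The dark-capped glass jar at crop1 (404,358) is the black jar. The steel and brown scraper at crop1 (242,443) is the right one, the orange one isn't. I'm starting with the red jar at (0.457, 0.000), keeping the jaws along world x.

```bash
cat > go.py <<'E'
import sys
from h import *
s=robot.read_state(); M=R.from_rotvec(s["orientation"]).as_matrix(); p=np.array(s["tool_pos"])
psi=np.arctan2(M[1,0],M[0,0]); x,y,z,t=map(float,sys.argv[1:5])
print("t",round(s["t"],2),"pos",np.round(p,4),"psi",round(np.degrees(psi),1),"tilt",np.round(M[:,2],3),"q",np.round(s["q"],2),"open",round(s["opening"],4),"F",np.round(s["force"],1),round(s["gripper_force"],1))
d=M.T@(np.array([x,y,z])-p); print("travel",np.round(d,4),"dist",round(np.linalg.norm(d),3),"spin",round(-((np.radians(t)-psi+np.pi)%(2*np.pi)-np.pi),3))
E
python3 -m inch '{"travel":[[0.204,-0.197,-0.005],[0.204,-0.197,-0.005],[0.204,-0.197,-0.005],[0.204,-0.197,-0.005],[0.204,-0.197,-0.005],[0.204,-0.197,-0.005],[0.204,-0.197,-0.005],[0.204,-0.197,-0.005],[0.204,-0.197,-0.005],[0.204,-0.197,-0.005]],"spin":[-1.105,-1.105,-1.105,-1.105,-1.105,-1.105,-1.105,-1.105,-1.105,-1.105]}' 0 25; python3 go.py .457 0 .22 90
python3 - <<'E'
from h import *
p,W=cloud("top")
for n in ["lemon","garlic"]:
    for k in models.masks_of("top",n)[:2]:
        P=W[k["region"]]; P=P[~np.isnan(P[:,0])]
        w,v=np.linalg.eigh(np.cov(P[:,:2].T)); print(n,round(k["p"],2),*rect(P),np.sqrt(w)*1000,"long axis deg",np.degrees(np.arctan2(v[1,1],v[0,1])),P.mean(0))
E
```

```text
t: 2.08
tool_pos: [0.3637, -0.2678, 0.241]
orientation: [2.213, 2.228, -0.0]
force: [0.1, -0.9, 0.3]
opening: 0.0932
gripper_force: 0.0
t 2.08 pos [ 0.3637 -0.2678  0.241 ] psi 90.4 tilt [ 0.001 -0.001 -1.   ] q [-0.75 -0.29  1.87 -0.    1.55 -0.75] open 0.0932 F [ 0.1 -0.9  0.3] 0.0
travel [0.2672 0.0951 0.0209] dist 0.284 spin 0.007
lemon 0.67 [ 351.1 -282.2] [45.  50.7] 88.6 [11.22786018 14.2344294 ] long axis deg 152.73095559351344 [ 0.35116228 -0.28319608  0.04211502]
lemon 0.21 [ 425.8 -139.5] [46.7 44.8] 27.2 [11.89415929 12.00501116] long axis deg -148.69920048932815 [ 0.42606709 -0.13859147  0.03775316]
garlic 0.75 [ 426.5 -139.4] [50.7 48.7] 68.5 [12.26896432 13.42937547] long axis deg -141.25178531780324 [ 0.42687341 -0.13865793  0.03674781]
```

```bash

python3 -m inch '{"travel":[[0.267,0.095,0.02],[0.267,0.095,0.02],[0.267,0.095,0.02],[0.267,0.095,0.02],[0.267,0.095,0.02],[0.267,0.095,0.02],[0.267,0.095,0.02],[0.267,0.095,0.02],[0.267,0.095,0.02],[0.267,0.095,0.02]],"spin":[0.007,0.007,0.007,0.007,0.007,0.007,0.007,0.007,0.007,0.007]}' ; python3 go.py .457 0 .078 90
```

```text
t: 3.07
tool_pos: [0.4582, -0.002, 0.2205]
orientation: [-2.231, -2.212, 0.001]
force: [-0.3, -0.2, 0.6]
opening: 0.0928
gripper_force: 0.0
t 3.07 pos [ 0.4582 -0.002   0.2205] psi 89.5 tilt [-0.001 -0.    -1.   ] q [-0.12 -0.26  1.89 -0.    1.51 -0.11] open 0.0928 F [-0.3 -0.2  0.6] 0.0
travel [ 0.0021 -0.0011  0.1425] dist 0.143 spin -0.008
```

```bash

python3 -m inch '{"travel":[[0.001,0,0.03],[0.001,0,0.06],[0.001,0,0.085],[0.001,0,0.105],[0.001,0,0.12],[0.001,0,0.13],[0.001,0,0.138],[0.001,0,0.142],[0.001,0,0.142],[0.001,0,0.142]],"spin":[0,0,0,0,0,0,0,0,0,0]}'
python3 -m inch '{"travel":[[0,0,0],[0,0,0],[0,0,0],[0,0,0],[0,0,0],[0,0,0],[0,0,0],[0,0,0],[0,0,0],[0,0,0]],"spin":[0,0,0,0,0,0,0,0,0,0]}' 1 25 ; python3 go.py .582 .2007 .24 90
```

```text
t: 3.9
tool_pos: [0.4588, -0.0008, 0.0794]
orientation: [2.229, 2.212, 0.001]
force: [0.2, 0.1, -0.2]
opening: 0.0928
gripper_force: 0.0
t: 4.73
tool_pos: [0.4583, -0.0004, 0.0786]
orientation: [-2.229, -2.214, 0.0]
force: [0.7, 0.1, 0.3]
opening: 0.0442
gripper_force: 25.0
t 4.73 pos [ 4.583e-01 -4.000e-04  7.860e-02] psi 89.6 tilt [-0.  0. -1.] q [-0.11 -0.12  2.04  0.    1.23 -0.11] open 0.0442 F [0.7 0.1 0.3] 25.0
travel [ 0.202   0.1223 -0.1614] dist 0.286 spin -0.007
```

```bash

python3 -m inch '{"travel":[[0,0,-0.03],[0,0,-0.07],[0,0,-0.105],[0,0,-0.14],[0.02,0.012,-0.16],[0.05,0.03,-0.16],[0.08,0.05,-0.16],[0.115,0.07,-0.16],[0.145,0.09,-0.16],[0.165,0.1,-0.16]],"spin":[0,0,0,0,0,0,0,0,0,0]}'
python3 -m inch '{"travel":[[0.02,0.012,0],[0.033,0.02,0],[0.037,0.022,0],[0.037,0.022,0],[0.037,0.022,0]],"spin":[0,0,0,0,0]}'  ; python3 go.py .582 .2007 .086 90
```

```text
t: 5.57
tool_pos: [0.5606, 0.1667, 0.238]
orientation: [-2.228, -2.215, -0.001]
force: [0.3, 0.4, -1.4]
opening: 0.0444
gripper_force: 25.0
t: 5.98
tool_pos: [0.5813, 0.2003, 0.2382]
orientation: [-2.229, -2.214, 0.002]
force: [-0.4, 0.4, -0.2]
opening: 0.044
gripper_force: 25.0
t 5.98 pos [0.5813 0.2003 0.2382] psi 89.6 tilt [-0.001 -0.001 -1.   ] q [ 0.25  0.17  1.44 -0.    1.53  0.26] open 0.044 F [-0.4  0.4 -0.2] 25.0
travel [0.0005 0.0008 0.1522] dist 0.152 spin -0.007
```

```bash

python3 -m inch '{"travel":[[0,0,0.03],[0,0,0.06],[0,0,0.09],[0,0,0.11],[0,0,0.125],[0,0,0.137],[0,0,0.145],[0,0,0.15],[0,0,0.152],[0,0,0.152]],"spin":[0,0,0,0,0,0,0,0,0,0]}'
python3 go.py .582 .2007 .084 90
```

```text
t: 6.82
tool_pos: [0.582, 0.2006, 0.0871]
orientation: [2.229, 2.213, 0.001]
force: [0.6, 0.4, -1.1]
opening: 0.0439
gripper_force: 25.0
t 6.82 pos [0.582  0.2006 0.0871] psi 89.6 tilt [ 0.001  0.    -1.   ] q [ 0.25  0.29  1.59 -0.    1.27  0.26] open 0.0439 F [ 0.6  0.4 -1.1] 25.0
travel [0.0001 0.     0.0031] dist 0.003 spin -0.007
```

```bash

python3 -m inch '{"travel":[[0,0,0.001],[0,0,0.002],[0,0,0.0025],[0,0,0.0025]],"spin":[0,0,0,0]}'
python3 -m inch '{"travel":[[0,0,0],[0,0,0],[0,0,0],[0,0,0],[0,0,0],[0,0,0],[0,0,-0.02],[0,0,-0.06],[0,0,-0.10],[0,0,-0.12]],"spin":[0,0,0,0,0,0,0,0,0,0]}' 0
python3 go.py .412 .147 .205 90
```

```text
t: 7.15
tool_pos: [0.5819, 0.2008, 0.0845]
orientation: [2.229, 2.214, 0.001]
force: [1.1, -0.6, -0.9]
opening: 0.0444
gripper_force: 25.0
t: 7.98
tool_pos: [0.5834, 0.2011, 0.2097]
orientation: [2.227, 2.212, 0.008]
force: [0.8, 0.3, 0.9]
opening: 0.0933
gripper_force: 0.0
t 7.98 pos [0.5834 0.2011 0.2097] psi 89.6 tilt [ 0.006  0.001 -1.   ] q [0.25 0.18 1.48 0.   1.48 0.26] open 0.0933 F [0.8 0.3 0.9] 0.0
travel [-0.0553 -0.171   0.0036] dist 0.18 spin -0.007
```

```bash

python3 -m inch '{"travel":[[-0.01,-0.035,0],[-0.022,-0.07,0],[-0.034,-0.105,0],[-0.045,-0.14,0],[-0.052,-0.16,0],[-0.055,-0.17,0],[-0.055,-0.17,0],[-0.055,-0.17,0]],"spin":[0,0,0,0,0,0,0,0]}'
python3 go.py .412 .147 .078 90
python3 - <<'E'
from h import *
p,W=cloud("scene")
P=W[near(W,(.58,.2),.05,.09,.13)];print(len(P),np.median(P,0),rect(P))
E
```

```text
t: 8.65
tool_pos: [0.4116, 0.147, 0.2046]
orientation: [2.229, 2.213, 0.002]
force: [0.1, 0.2, -0.0]
opening: 0.0932
gripper_force: 0.0
t 8.65 pos [0.4116 0.147  0.2046] psi 89.6 tilt [ 0.002  0.    -1.   ] q [ 0.23 -0.31  1.96  0.    1.49  0.23] open 0.0932 F [ 0.1  0.2 -0. ] 0.0
travel [-0.000e+00  1.000e-04  1.266e-01] dist 0.127 spin -0.007
121 [0.57135868 0.19396663 0.10833613] (array([577. , 197.5]), array([45.1, 43.2]), 24.5)
```

```bash

python3 -m inch '{"travel":[[0,0,0.03],[0,0,0.055],[0,0,0.075],[0,0,0.095],[0,0,0.11],[0,0,0.12],[0,0,0.126],[0,0,0.127],[0,0,0.127],[0,0,0.127]],"spin":[0,0,0,0,0,0,0,0,0,0]}'
python3 -m inch '{"travel":[[0,0,0],[0,0,0],[0,0,0],[0,0,0],[0,0,0],[0,0,0],[0,0,0],[0,0,0],[0,0,0],[0,0,0]],"spin":[0,0,0,0,0,0,0,0,0,0]}' 1 25 ; python3 go.py .5892 .2775 .24 90
```

```text
t: 9.53
tool_pos: [0.4122, 0.1471, 0.0781]
orientation: [2.229, 2.213, 0.002]
force: [-0.1, 0.1, 0.4]
opening: 0.0926
gripper_force: 0.0
t: 10.37
tool_pos: [0.4114, 0.1469, 0.0771]
orientation: [2.229, 2.214, 0.0]
force: [1.0, 1.1, 0.3]
opening: 0.0439
gripper_force: 25.0
t 10.37 pos [0.4114 0.1469 0.0771] psi 89.6 tilt [ 0.  0. -1.] q [ 0.23 -0.18  2.1   0.    1.23  0.23] open 0.0439 F [1.  1.1 0.3] 25.0
travel [ 0.1319  0.1769 -0.1629] dist 0.274 spin -0.007
```

```bash

python3 -m inch '{"travel":[[0,0,-0.03],[0,0,-0.07],[0,0,-0.105],[0,0,-0.14],[0.015,0.02,-0.163],[0.035,0.046,-0.163],[0.058,0.078,-0.163],[0.081,0.109,-0.163],[0.1,0.135,-0.163],[0.115,0.155,-0.163]],"spin":[0,0,0,0,0,0,0,0,0,0]}'
python3 -m inch '{"travel":[[0.01,0.013,0],[0.015,0.02,0],[0.017,0.022,0],[0.017,0.022,0],[0.017,0.022,0]],"spin":[0,0,0,0,0]}'  ; python3 go.py .5892 .2775 .0835 90
```

```text
t: 11.2
tool_pos: [0.5686, 0.2622, 0.2391]
orientation: [-2.229, -2.214, 0.001]
force: [-0.4, 0.1, -1.1]
opening: 0.0439
gripper_force: 25.0
t: 11.62
tool_pos: [0.5888, 0.2774, 0.2397]
orientation: [-2.229, -2.213, 0.002]
force: [0.5, 0.8, -1.0]
opening: 0.0438
gripper_force: 25.0
t 11.62 pos [0.5888 0.2774 0.2397] psi 89.6 tilt [-0.001 -0.    -1.   ] q [ 0.36  0.27  1.33 -0.    1.55  0.37] open 0.0438 F [ 0.5  0.8 -1. ] 25.0
travel [0.0002 0.0006 0.1562] dist 0.156 spin -0.007
```

```bash

python3 -m inch '{"travel":[[0,0,0.03],[0,0,0.06],[0,0,0.09],[0,0,0.115],[0,0,0.132],[0,0,0.145],[0,0,0.151],[0,0,0.154],[0,0,0.156],[0,0,0.156]],"spin":[0,0,0,0,0,0,0,0,0,0]}'
python3 go.py .5892 .2775 .083 90
python3 -m inch '{"travel":[[0,0,0],[0,0,0],[0,0,0],[0,0,0],[0,0,0],[0,0,0],[0,0,-0.02],[0,0,-0.06],[0,0,-0.10],[0,0,-0.12]],"spin":[0,0,0,0,0,0,0,0,0,0]}' 0
python3 go.py .426 -.141 .205 90
```

```text
t: 12.45
tool_pos: [0.5899, 0.2779, 0.0853]
orientation: [2.229, 2.213, 0.003]
force: [0.3, 0.3, -1.2]
opening: 0.0437
gripper_force: 25.0
t 12.45 pos [0.5899 0.2779 0.0853] psi 89.6 tilt [ 0.002  0.001 -1.   ] q [0.36 0.38 1.48 0.   1.28 0.37] open 0.0437 F [ 0.3  0.3 -1.2] 25.0
travel [-0.0004 -0.0007  0.0023] dist 0.002 spin -0.007
t: 13.28
tool_pos: [0.5908, 0.2783, 0.2098]
orientation: [2.227, 2.212, 0.008]
force: [0.1, 0.4, 1.3]
opening: 0.0932
gripper_force: 0.0
t 13.28 pos [0.5908 0.2783 0.2098] psi 89.6 tilt [ 0.006  0.002 -1.   ] q [0.36 0.28 1.37 0.   1.49 0.37] open 0.0932 F [0.1 0.4 1.3] 0.0
travel [-0.4204 -0.1619  0.003 ] dist 0.451 spin -0.007
```

```bash

python3 -m inch '{"travel":[[-0.03,-0.012,0],[-0.065,-0.025,0],[-0.1,-0.04,0],[-0.138,-0.053,0],[-0.176,-0.068,0],[-0.214,-0.082,0],[-0.25,-0.096,0],[-0.285,-0.11,0],[-0.315,-0.121,0],[-0.345,-0.133,0]],"spin":[0,0,0,0,0,0,0,0,0,0]}'
python3 -m inch '{"travel":[[-0.03,-0.012,0],[-0.055,-0.022,0],[-0.07,-0.027,0],[-0.075,-0.029,0],[-0.075,-0.029,0],[-0.075,-0.029,0]],"spin":[0,0,0,0,0,0]}'
python3 go.py .426 -.141 .027 90
python3 - <<'E'
from h import *
for c in ("top","scene"):
  p,W=cloud(c)
  for n,xy in (("blk",(.589,.277)),("red",(.582,.2))):
    P=W[near(W,xy,.036,.09,.13)];print(c,n,len(P),np.median(P,0).round(3),rect(P))
  P=W[near(W,(.35,-.29),.055,.012,.07)]
  w,v=np.linalg.eigh(np.cov(P[:,:2].T)); a=v[:,1]; n=v[:,0]
  print("lemon",len(P),np.degrees(np.arctan2(a[1],a[0])),"ext",np.ptp(P[:,:2]@a),np.ptp(P[:,:2]@n),rect(P), [((lambda e:(e.max()+e.min())/2)(P[:,:2]@k)*k).round(3) for k in (a,n)])
  cv2.imwrite(f"pics/{c}1.png",cv2.resize(p[:,:,::-1],(800,600)))
p,W=cloud("top"); b=p[200:270,290:370,::-1]; cv2.imwrite("pics/lem.png",cv2.resize(b,None,fx=6,fy=6,interpolation=cv2.INTER_CUBIC))
E
```

```text
t: 14.12
tool_pos: [0.453, -0.0679, 0.2044]
orientation: [2.229, 2.213, 0.001]
force: [0.9, -0.5, 0.0]
opening: 0.093
gripper_force: 0.0
t: 14.62
tool_pos: [0.4245, -0.1408, 0.2042]
orientation: [-2.23, -2.213, -0.001]
force: [0.5, -0.5, 0.5]
opening: 0.093
gripper_force: 0.0
t 14.62 pos [ 0.4245 -0.1408  0.2042] psi 89.6 tilt [ 0.  0. -1.] q [-0.44 -0.28  1.94  0.    1.49 -0.43] open 0.093 F [ 0.5 -0.5  0.5] 0.0
travel [-0.0003  0.0014  0.1772] dist 0.177 spin -0.008
top blk 193 [0.59  0.278 0.11 ] (array([590.1, 279.2]), array([42.4, 42.5]), 72.4)
top red 195 [0.581 0.199 0.111] (array([583.2, 200.6]), array([43.3, 42.1]), 42.4)
  avg = a.mean(axis, **keepdims_kw)
  ret = um.true_divide(
<stdin>:7: RuntimeWarning: Degrees of freedom <= 0 for slice
  c *= np.true_divide(1, fact)
  c *= np.true_divide(1, fact)
Traceback (most recent call last):
ValueError: zero-size array to reduction operation maximum which has no identity
```

Both jars stand in their bays (caps at 0.11 m). Garlic next; the arm hides the lemon from the top camera for now.

```bash

python3 -m inch '{"travel":[[0,0.001,0.035],[0,0.001,0.07],[0,0.001,0.1],[0,0.001,0.125],[0,0.001,0.145],[0,0.001,0.16],[0,0.001,0.17],[0,0.001,0.177],[0,0.001,0.179],[0,0.001,0.179]],"spin":[0,0,0,0,0,0,0,0,0,0]}'
python3 -m inch '{"travel":[[0,0,0],[0,0,0],[0,0,0],[0,0,0],[0,0,0],[0,0,0],[0,0,0],[0,0,0],[0,0,0],[0,0,0]],"spin":[0,0,0,0,0,0,0,0,0,0]}' 1 15 ; python3 go.py .628 .045 .2 90
```

```text
t: 15.5
tool_pos: [0.4256, -0.1408, 0.0252]
orientation: [-2.228, -2.214, 0.0]
force: [-0.7, 0.1, -0.6]
opening: 0.093
gripper_force: 0.0
t: 16.33
tool_pos: [0.4254, -0.1413, 0.0253]
orientation: [2.229, 2.214, 0.0]
force: [-1.4, -0.6, 4.5]
opening: 0.0553
gripper_force: 15.0
t 16.33 pos [ 0.4254 -0.1413  0.0253] psi 89.6 tilt [ 0. -0. -1.] q [-0.44 -0.06  2.09 -0.    1.11 -0.43] open 0.0553 F [-1.4 -0.6  4.5] 15.0
travel [ 0.1877  0.2013 -0.1746] dist 0.326 spin -0.007
```

```bash

python3 -m inch '{"travel":[[0,0,-0.02],[0,0,-0.055],[0,0,-0.09],[0.015,0.015,-0.12],[0.035,0.037,-0.14],[0.06,0.064,-0.14],[0.085,0.091,-0.14],[0.11,0.118,-0.14],[0.135,0.145,-0.14],[0.155,0.166,-0.14]],"spin":[0,0,0,0,0,0,0,0,0,0]}'
python3 -m inch '{"travel":[[0.018,0.02,0],[0.028,0.03,0],[0.033,0.035,0],[0.033,0.035,0],[0.033,0.035,0]],"spin":[0,0,0,0,0]}'  ; python3 go.py .628 .045 .034 90
python3 - <<'E'
from h import *
for c in ("top","scene"):
  p,W=cloud(c)
  P=W[near(W,(.35,-.29),.06,.012,.07)]
  w,v=np.linalg.eigh(np.cov(P[:,:2].T)); a=v[:,1]; n=v[:,0]
  print("lemon",len(P),np.degrees(np.arctan2(a[1],a[0])),"ext",np.ptp(P[:,:2]@a),np.ptp(P[:,:2]@n),rect(P))
  if c=="top": b=p[200:270,290:370,::-1]; cv2.imwrite("pics/lem.png",cv2.resize(b,None,fx=6,fy=6,interpolation=cv2.INTER_CUBIC))
E
```

```text
t: 17.17
tool_pos: [0.5938, 0.0148, 0.1646]
orientation: [-2.228, -2.214, -0.001]
force: [0.9, -0.7, -1.3]
opening: 0.0554
gripper_force: 15.0
t: 17.58
tool_pos: [0.6271, 0.0451, 0.1645]
orientation: [-2.228, -2.214, 0.002]
force: [0.2, -0.9, -0.8]
opening: 0.0554
gripper_force: 15.0
t 17.58 pos [0.6271 0.0451 0.1645] psi 89.6 tilt [-0.001 -0.    -1.   ] q [-0.01  0.25  1.48 -0.    1.41 -0.  ] open 0.0554 F [ 0.2 -0.9 -0.8] 15.0
travel [-0.      0.0011  0.1305] dist 0.131 spin -0.007
lemon 270 118.92233848137617 ext 0.0683114143356523 0.049938840708115745 (array([ 349.9, -290. ]), array([54.2, 56.5]), 65.4)
lemon 369 113.14383935064672 ext 0.06725107047812456 0.045026094922510834 (array([ 342.9, -293.9]), array([43. , 66.8]), 29.8)
```

View pics/lem.png

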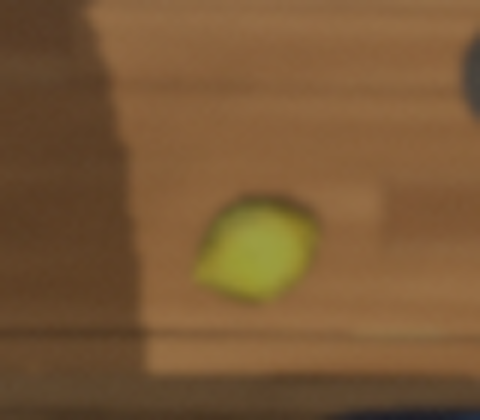

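The lemon at crop (258,248) has its long axis at about 119°, with the tip lower left. Next I place the garlic, then grip the lemon across its width.

```bash

python3 -m inch '{"travel":[[0,0.003,0.03],[0,0.003,0.06],[0,0.003,0.085],[0,0.003,0.105],[0,0.003,0.118],[0,0.003,0.126],[0,0.003,0.13],[0,0.003,0.131],[0,0.003,0.131],[0,0.003,0.131]],"spin":[0,0,0,0,0,0,0,0,0,0]}'
python3 -m inch '{"travel":[[0,0,0],[0,0,0],[0,0,0],[0,0,0],[0,0,0],[0,0,0],[0,0,-0.02],[0,0,-0.06],[0,0,-0.10],[0,0,-0.13]],"spin":[0,0,0,0,0,0,0,0,0,0]}' 0.25
python3 go.py .349 -.291 .16 119
```

```text
t: 18.52
tool_pos: [0.6317, 0.0453, 0.0357]
orientation: [2.228, 2.212, 0.003]
force: [1.4, 0.6, 0.0]
opening: 0.0554
gripper_force: 15.0
t: 19.35
tool_pos: [0.6312, 0.0454, 0.1673]
orientation: [2.228, 2.213, 0.002]
force: [0.8, -0.2, 0.5]
opening: 0.0693
gripper_force: 0.0
t 19.35 pos [0.6312 0.0454 0.1673] psi 89.6 tilt [ 0.002  0.    -1.   ] q [-0.01  0.25  1.47  0.    1.41 -0.  ] open 0.0693 F [ 0.8 -0.2  0.5] 0.0
travel [-0.3383 -0.2798  0.0068] dist 0.439 spin -0.513
```

```bash

python3 -m inch '{"travel":[[-0.02,-0.017,-0.01],[-0.048,-0.04,-0.01],[-0.078,-0.065,-0.01],[-0.108,-0.089,-0.01],[-0.138,-0.114,-0.01],[-0.168,-0.139,-0.01],[-0.198,-0.164,-0.01],[-0.228,-0.189,-0.01],[-0.255,-0.21,-0.01],[-0.28,-0.23,-0.01]],"spin":[-0.05,-0.11,-0.17,-0.23,-0.29,-0.35,-0.41,-0.47,-0.513,-0.513]}' 0
python3 go.py .349 -.291 .16 119
```

```text
t: 20.18
tool_pos: [0.3972, -0.2343, 0.1743]
orientation: [1.591, 2.708, -0.0]
force: [0.9, -0.2, 0.3]
opening: 0.0926
gripper_force: 0.0
t 20.18 pos [ 0.3972 -0.2343  0.1743] psi 119.1 tilt [ 0.    -0.001 -1.   ] q [-0.64 -0.22  1.94 -0.    1.42 -1.15] open 0.0926 F [ 0.9 -0.2  0.3] 0.0
travel [-0.026  -0.0697  0.0143] dist 0.076 spin 0.002
```

```bash

python3 -m inch '{"travel":[[-0.01,-0.028,0.015],[-0.018,-0.05,0.015],[-0.024,-0.065,0.015],[-0.026,-0.07,0.015],[-0.026,-0.07,0.015],[-0.026,-0.07,0.015]],"spin":[0,0,0,0,0,0]}'
python3 go.py .349 -.291 .025 119
```

```text
t: 20.68
tool_pos: [0.3504, -0.2895, 0.1593]
orientation: [1.595, 2.706, 0.001]
force: [0.9, 0.9, 1.0]
opening: 0.0931
gripper_force: 0.0
t 20.68 pos [ 0.3504 -0.2895  0.1593] psi 119.0 tilt [ 0.001  0.    -1.   ] q [-0.8  -0.23  1.97  0.    1.39 -1.31] open 0.0931 F [0.9 0.9 1. ] 0.0
travel [-0.0006 -0.0021  0.1343] dist 0.134 spin -0.001
```

```bash

python3 -m inch '{"travel":[[0,-0.001,0.03],[0,-0.002,0.06],[0,-0.002,0.085],[0,-0.002,0.105],[0,-0.002,0.12],[0,-0.002,0.128],[0,-0.002,0.132],[0,-0.002,0.134],[0,-0.002,0.134],[0,-0.002,0.134]],"spin":[0,0,0,0,0,0,0,0,0,0]}'
python3 -m inch '{"travel":[[0,0,0],[0,0,0],[0,0,0],[0,0,0],[0,0,0],[0,0,0],[0,0,0],[0,0,0],[0,0,0],[0,0,0]],"spin":[0,0,0,0,0,0,0,0,0,0]}' 1 15 ; python3 go.py .632 -.045 .16 90
```

```text
t: 21.52
tool_pos: [0.3491, -0.2912, 0.0262]
orientation: [1.593, 2.706, -0.001]
force: [-0.8, 0.3, 0.6]
opening: 0.0929
gripper_force: 0.0
t: 22.35
tool_pos: [0.3483, -0.2906, 0.0251]
orientation: [1.595, 2.707, 0.0]
force: [0.4, 0.4, 1.0]
opening: 0.0507
gripper_force: 15.0
t 22.35 pos [ 0.3483 -0.2906  0.0251] psi 119.0 tilt [ 0.  0. -1.] q [-0.81 -0.05  2.08  0.    1.11 -1.31] open 0.0507 F [0.4 0.4 1. ] 15.0
travel [ 0.0774  0.3672 -0.1348] dist 0.399 spin 0.506
```

```bash

python3 -m inch '{"travel":[[0,0,-0.025],[0,0,-0.06],[0,0.005,-0.095],[0.003,0.025,-0.12],[0.011,0.055,-0.135],[0.019,0.09,-0.135],[0.027,0.127,-0.135],[0.035,0.164,-0.135],[0.042,0.199,-0.135],[0.049,0.23,-0.135]],"spin":[0,0,0.08,0.16,0.24,0.32,0.4,0.46,0.506,0.506]}'
python3 go.py .632 -.045 .16 90
```

```text
t: 23.18
tool_pos: [0.527, -0.1346, 0.1599]
orientation: [-2.224, -2.218, -0.0]
force: [0.5, -0.5, -0.4]
opening: 0.0505
gripper_force: 15.0
t 23.18 pos [ 0.527  -0.1346  0.1599] psi 89.9 tilt [-0.  0. -1.] q [-0.34  0.03  1.74  0.    1.38 -0.34] open 0.0505 F [ 0.5 -0.5 -0.4] 15.0
travel [ 8.980e-02  1.048e-01 -1.000e-04] dist 0.138 spin -0.003
```

```bash

python3 -m inch '{"travel":[[0.022,0.026,0],[0.045,0.053,0],[0.065,0.076,0],[0.08,0.094,0],[0.089,0.104,0],[0.09,0.106,0],[0.09,0.106,0],[0.09,0.106,0]],"spin":[0,0,0,0,0,0,0,0]}'
python3 go.py .632 -.045 .033 90
python3 -m inch '{"travel":[[0,0,0.03],[0,0,0.06],[0,0,0.085],[0,0,0.105],[0,0,0.116],[0,0,0.122],[0,0,0.126],[0,0,0.127],[0,0,0.127],[0,0,0.127]],"spin":[0,0,0,0,0,0,0,0,0,0]}'
```

```text
t: 23.85
tool_pos: [0.631, -0.0469, 0.1596]
orientation: [-2.221, -2.221, 0.002]
force: [0.1, -0.6, -1.7]
opening: 0.0503
gripper_force: 15.0
t 23.85 pos [ 0.631  -0.0469  0.1596] psi 90.0 tilt [-0.001 -0.    -1.   ] q [-0.15  0.26  1.48 -0.    1.4  -0.15] open 0.0503 F [ 0.1 -0.6 -1.7] 15.0
travel [0.0019 0.0012 0.1266] dist 0.127 spin -0.0
t: 24.68
tool_pos: [0.6328, -0.0466, 0.0347]
orientation: [2.22, 2.22, 0.002]
force: [0.1, -1.0, -0.6]
opening: 0.0505
gripper_force: 15.0
```

```bash

python3 -m inch '{"travel":[[0,0,0.0015],[0,0,0.0025],[0,0,0.0025]],"spin":[0,0,0]}'
python3 -m inch '{"travel":[[0,0,0],[0,0,0],[0,0,0],[0,0,0],[0,0,0],[0,0,-0.02],[0,0,-0.06],[0,0,-0.10],[0,0,-0.14],[0,0,-0.17]],"spin":[0,0,0,0,0,0,0,0,0,0]}' 0.25
python3 go.py .345 .2925 .20 125.5
```

```text
t: 24.93
tool_pos: [0.6322, -0.0463, 0.0312]
orientation: [2.221, 2.221, 0.001]
force: [0.4, -0.8, 0.9]
opening: 0.0504
gripper_force: 15.0
t: 25.77
tool_pos: [0.6325, -0.0464, 0.2047]
orientation: [2.219, 2.22, 0.003]
force: [0.9, -1.0, 1.8]
opening: 0.0697
gripper_force: 0.0
t 25.77 pos [ 0.6325 -0.0464  0.2047] psi 90.0 tilt [ 0.003 -0.001 -1.   ] q [-0.15  0.23  1.43  0.    1.48 -0.15] open 0.0697 F [ 0.9 -1.   1.8] 0.0
travel [ 0.339  -0.2875  0.0036] dist 0.444 spin -0.62
```

```bash

python3 -m inch '{"travel":[[0.02,-0.017,0],[0.048,-0.04,0],[0.078,-0.066,0],[0.108,-0.092,0],[0.138,-0.117,0],[0.168,-0.142,0],[0.198,-0.168,0],[0.228,-0.193,0],[0.255,-0.216,0],[0.28,-0.237,0]],"spin":[-0.05,-0.12,-0.19,-0.26,-0.33,-0.4,-0.47,-0.54,-0.6,-0.62]}' 0.4
python3 go.py .345 .2925 .19 125.5
python3 - <<'E'
from h import *
p,W=cloud("top")
for n,xy,r,z0,z1 in [("lemon",(.632,-.046),.05,.015,.08),("garlic",(.632,.045),.045,.015,.09)]:
    P=W[near(W,xy,r,z0,z1)]; print(n,len(P),np.median(P,0).round(3),rect(P),np.percentile(P[:,2],98))
P=W[near(W,(.345,.29),.08,.011,.03)]; print(len(P),rect(P))
cv2.imwrite("pics/top2.png",cv2.resize(p[:,:,::-1],(800,600)))
E
```

```text
t: 26.6
tool_pos: [0.3931, 0.235, 0.2008]
orientation: [1.432, 2.796, 0.001]
force: [1.0, 1.4, 0.7]
opening: 0.0556
gripper_force: 0.0
t 26.6 pos [0.3931 0.235  0.2008] psi 125.8 tilt [ 0.  0. -1.] q [ 0.43 -0.25  1.91  0.    1.47 -0.2 ] open 0.0556 F [1.  1.4 0.7] 0.0
travel [ 0.0748 -0.0054  0.0108] dist 0.076 spin 0.004
lemon 270 [ 0.63  -0.047  0.049] (array([631.4, -53.2]), array([47.9, 82.6]), 0.1) 0.05848014341018447
garlic 221 [0.63  0.045 0.042] (array([632.5,  45.7]), array([51.2, 52.7]), 64.7) 0.05840516409244969
3 (array([380. , 259.9]), array([ 4.2, 12.7]), 29.6)
```

View pics/top2.png

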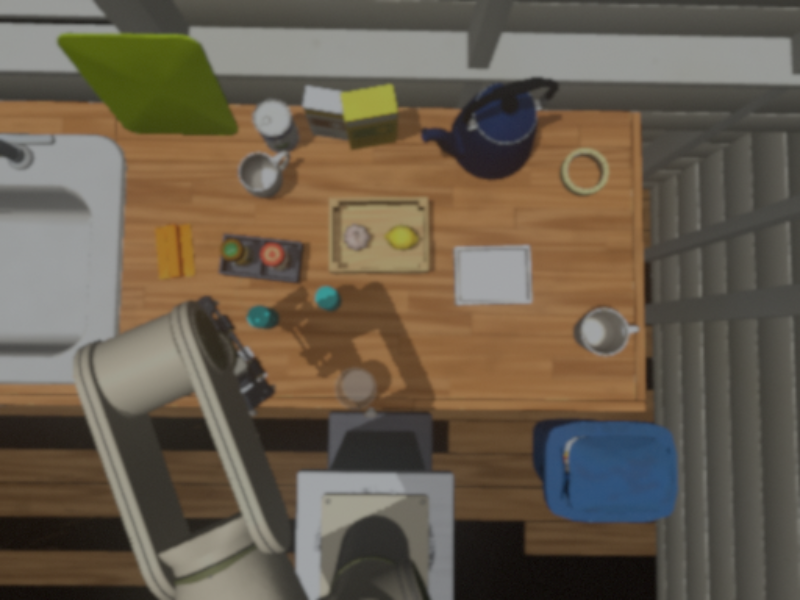

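Everything placed so far sits right: jars at (233,250) and (272,254), garlic (356,237), lemon (402,237). At the scraper's centre the gripper body would pass over the tumbler's rim at about the same height. I'll grip the handle 28 mm off-centre, away from the tumbler.

```bash
python3 go.py .3613 .2697 .15 125.5
```

```text
t 26.65 pos [0.3902 0.2386 0.2008] psi 125.8 tilt [-0.002  0.003 -1.   ] q [ 0.43 -0.25  1.91  0.    1.47 -0.19] open 0.0556 F [-1.4  3.7  0.1] 0.0
travel [ 0.042  -0.0052  0.0509] dist 0.066 spin 0.006
```

```bash

python3 -m inch '{"travel":[[0.015,-0.002,0.015],[0.03,-0.004,0.03],[0.038,-0.005,0.042],[0.042,-0.005,0.05],[0.042,-0.005,0.05],[0.042,-0.005,0.05],[0.042,-0.005,0.05]],"spin":[0.005,0.005,0.005,0.005,0.005,0.005,0.005]}'
python3 go.py .3613 .2697 .023 125.5
```

```text
t: 27.23
tool_pos: [0.3671, 0.2646, 0.1513]
orientation: [1.446, 2.789, 0.001]
force: [-0.2, 0.3, 0.4]
opening: 0.0557
gripper_force: 0.0
t 27.23 pos [0.3671 0.2646 0.1513] psi 125.2 tilt [ 0.001  0.    -1.   ] q [ 0.51 -0.22  1.99 -0.    1.38 -0.1 ] open 0.0557 F [-0.2  0.3  0.4] 0.0
travel [ 0.0075 -0.002   0.1283] dist 0.129 spin -0.005
```

```bash

python3 -m inch '{"travel":[[0.007,-0.002,0.03],[0.007,-0.002,0.055],[0.007,-0.002,0.075],[0.007,-0.002,0.092],[0.007,-0.002,0.105],[0.007,-0.002,0.115],[0.007,-0.002,0.122],[0.007,-0.002,0.126],[0.007,-0.002,0.128],[0.007,-0.002,0.128]],"spin":[0,0,0,0,0,0,0,0,0,0]}'
python3 go.py .3613 .2697 .022 125.5
python3 -m inch '{"travel":[[0,0,0.0005],[0,0,0.001],[0,0,0.001],[0,0,0.001],[0,0,0.001],[0,0,0.001],[0,0,0.001],[0,0,0.001],[0,0,0.001],[0,0,0.001]],"spin":[0,0,0,0,0,0,0,0,0,0]}' 1 45
```

```text
t: 28.07
tool_pos: [0.361, 0.2696, 0.0229]
orientation: [1.445, 2.789, 0.001]
force: [0.3, 0.5, -0.1]
opening: 0.0555
gripper_force: 0.0
t 28.07 pos [0.361  0.2696 0.0229] psi 125.2 tilt [ 0.  0. -1.] q [ 0.53 -0.05  2.09 -0.    1.11 -0.09] open 0.0555 F [ 0.3  0.5 -0.1] 0.0
travel [-0.0001  0.0003  0.0009] dist 0.001 spin -0.005
t: 28.9
tool_pos: [0.3607, 0.2696, 0.0219]
orientation: [1.445, 2.789, 0.0]
force: [-1.5, -0.7, 3.6]
opening: 0.0234
gripper_force: 45.0
```

```bash

python3 -m inch '{"travel":[[0,0,-0.01],[0,0,-0.025],[0,0,-0.045],[0,0,-0.07],[0,0,-0.1],[0,0,-0.13],[0,0,-0.155],[0,0,-0.17],[0,0,-0.175],[0,0,-0.175]],"spin":[0,0,0,0,0,0,0,0,0,0]}'
python3 go.py .5595 -.2655 .15 92
python3 - <<'E'
from h import *
q,S=cloud("scene"); 
cv2.imwrite("pics/held.png",cv2.resize(q[60:260,60:300,::-1],(720,600)))
p,W=cloud("top"); P=W[near(W,(.40,.40),.06,.06,.1)]; print(len(P),rect(P))
E
```

```text
t: 29.73
tool_pos: [0.3612, 0.2699, 0.1983]
orientation: [1.444, 2.788, 0.004]
force: [-0.4, 0.1, -1.1]
opening: 0.0233
gripper_force: 45.0
t 29.73 pos [0.3612 0.2699 0.1983] psi 125.2 tilt [ 0.002  0.001 -1.   ] q [ 0.53 -0.27  1.94 -0.    1.47 -0.09] open 0.0233 F [-0.4  0.1 -1.1] 45.0
travel [-0.5517 -0.1471  0.048 ] dist 0.573 spin 0.58
14 (array([407.7, 363.8]), array([21.7,  3.1]), 12.0)
```

View pics/held.png

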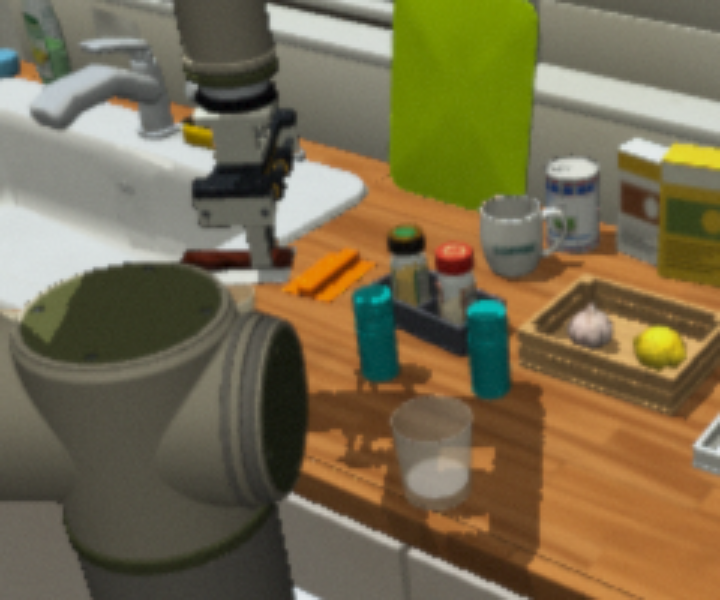

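The scraper is held level (crop pixel (240,260)) and both jars stand in the caddy. I'm moving it to the tray.

```bash

python3 -m inch '{"travel":[[-0.015,-0.004,0],[-0.04,-0.011,0],[-0.07,-0.019,0],[-0.105,-0.028,0],[-0.14,-0.037,0],[-0.175,-0.047,0],[-0.21,-0.056,0],[-0.245,-0.065,0],[-0.28,-0.075,0],[-0.31,-0.083,0]],"spin":[0,0.06,0.13,0.2,0.27,0.34,0.41,0.48,0.54,0.58]}'
python3 go.py .5595 -.2655 .15 92
```

```text
t: 30.67
tool_pos: [0.4708, -0.0338, 0.1944]
orientation: [-2.185, -2.254, 0.003]
force: [1.2, 0.4, -0.8]
opening: 0.0236
gripper_force: 45.0
t 30.67 pos [ 0.4708 -0.0338  0.1944] psi 91.8 tilt [-0.003  0.    -1.   ] q [-0.18 -0.2   1.88 -0.    1.46 -0.21] open 0.0236 F [ 1.2  0.4 -0.8] 45.0
travel [-0.2344  0.0817  0.0441] dist 0.252 spin -0.004
```

```bash

python3 -m inch '{"travel":[[-0.03,0.01,0],[-0.06,0.021,0],[-0.095,0.033,0.005],[-0.13,0.045,0.012],[-0.16,0.056,0.02],[-0.19,0.066,0.03],[-0.215,0.075,0.04],[-0.23,0.08,0.045],[-0.235,0.082,0.045],[-0.235,0.082,0.045]],"spin":[0,0,0,0,0,0,0,0,0,0]}'
python3 -m inch '{"travel":[[0,0,0],[0,0,0]],"spin":[0,0]}'
python3 go.py .5595 -.2655 .0275 92
python3 - <<'E'
from h import *
q,S=cloud("scene"); cv2.imwrite("pics/place.png",cv2.resize(q[130:290,240:440,::-1],(750,600)))
E
```

```text
t: 31.5
tool_pos: [0.5605, -0.2639, 0.1489]
orientation: [-2.181, -2.255, 0.002]
force: [0.7, -0.2, -0.7]
opening: 0.0232
gripper_force: 45.0
t: 31.67
tool_pos: [0.5616, -0.2624, 0.1515]
orientation: [-2.181, -2.26, -0.0]
force: [0.3, -0.0, -1.0]
opening: 0.023
gripper_force: 45.0
t 31.67 pos [ 0.5616 -0.2624  0.1515] psi 92.1 tilt [-0.     0.001 -1.   ] q [-0.52  0.24  1.53  0.    1.38 -0.56] open 0.023 F [ 0.3 -0.  -1. ] 45.0
travel [-0.0031 -0.0022  0.124 ] dist 0.124 spin 0.001
```

View pics/place.png

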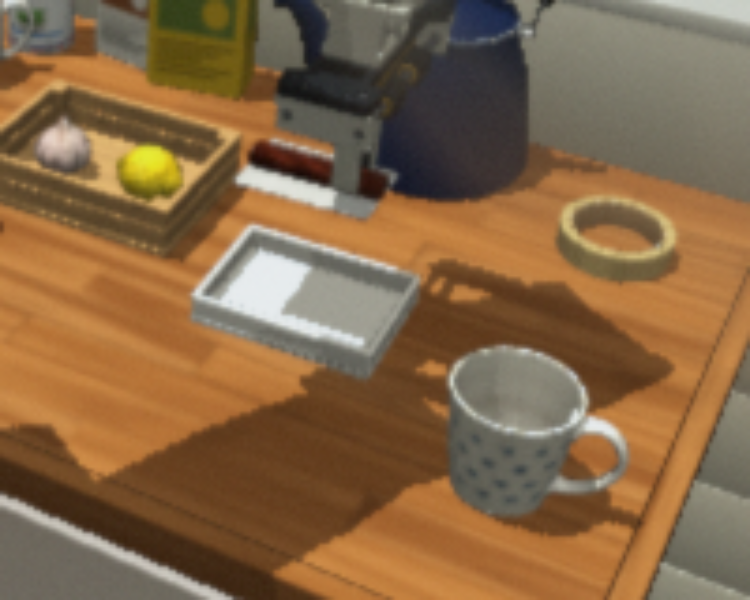

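The scraper hangs level behind and above the tray (place.png (315,180)); the tray is at (305,300), and the mug is untouched. Lowering.

```bash

python3 -m inch '{"travel":[[-0.003,-0.002,0.03],[-0.003,-0.002,0.055],[-0.003,-0.002,0.075],[-0.003,-0.002,0.092],[-0.003,-0.002,0.104],[-0.003,-0.002,0.112],[-0.003,-0.002,0.117],[-0.003,-0.002,0.120],[-0.003,-0.002,0.121],[-0.003,-0.002,0.121]],"spin":[0,0,0,0,0,0,0,0,0,0]}'
python3 go.py .5595 -.2655 .0275 92
```

```text
t: 32.55
tool_pos: [0.5605, -0.2669, 0.0314]
orientation: [2.181, 2.259, 0.0]
force: [0.3, 0.3, -0.9]
opening: 0.0232
gripper_force: 45.0
t 32.55 pos [ 0.5605 -0.2669  0.0314] psi 92.0 tilt [ 0.001 -0.001 -1.   ] q [-0.53  0.37  1.6   0.    1.17 -0.56] open 0.0232 F [ 0.3  0.3 -0.9] 45.0
travel [ 0.0014 -0.0009  0.0039] dist 0.004 spin 0.0
```

```bash

python3 -m inch '{"travel":[[0.001,0,0.002],[0.001,0,0.003],[0.001,0,0.0035],[0.001,0,0.0035],[0.001,0,0.0035]],"spin":[0,0,0,0,0]}'
python3 -m inch '{"travel":[[0,0,0],[0,0,0],[0,0,0],[0,0,0],[0,0,0],[0,0,-0.01],[0,0,-0.04],[0,0,-0.08],[0,0,-0.12],[0,0,-0.16]],"spin":[0,0,0,0,0,0,0,0,0,0]}' 0.55
python3 -m inch '{"travel":[[0,-0.02,-0.02],[0.02,-0.05,-0.03],[0.04,-0.08,-0.03],[0.06,-0.11,-0.03],[0.08,-0.13,-0.03],[0.1,-0.13,-0.03],[0.12,-0.13,-0.03],[0.12,-0.13,-0.03],[0.12,-0.13,-0.03],[0.12,-0.13,-0.03]],"spin":[0,0,0,0,0,0,0,0,0,0]}'
python3 - <<'E'
from h import *
p,W=cloud("top"); q,S=cloud("scene")
cv2.imwrite("pics/end.png",cv2.resize(np.vstack([p,q])[:,:,::-1],(450,600)) if 0 else np.hstack([cv2.resize(p[60:310,60:430,::-1],(400,300)),cv2.resize(q[:,:,::-1],(400,300))]))
for n,xy,r,z0,z1 in [("grip",(.5585,-.2375),.075,.016,.024),("caddyjars",(.585,.24),.08,.09,.13),("tumbler",(.4,.4),.07,.02,.1),("mug",(.447,-.45),.1,.06,.11)]:
    for c,X in (("top",W),("scene",S)):
        P=X[near(X,xy,r,z0,z1)]
        if len(P)>8: print(n,c,len(P),np.median(P,0).round(3),rect(P),np.percentile(P[:,2],[2,98]).round(3))
E
```

```text
t: 32.97
tool_pos: [0.5599, -0.2657, 0.0272]
orientation: [2.182, 2.26, 0.0]
force: [-0.4, 0.3, -2.3]
opening: 0.0232
gripper_force: 45.0
t: 33.8
tool_pos: [0.5595, -0.2654, 0.1895]
orientation: [-2.182, -2.26, 0.0]
force: [0.0, -1.0, 0.4]
opening: 0.0415
gripper_force: 0.0
t: 34.63
tool_pos: [0.426, -0.1507, 0.2178]
orientation: [2.181, 2.26, 0.0]
force: [-0.2, 0.2, -0.4]
opening: 0.042
gripper_force: 0.0
grip top 186 [ 0.564 -0.252  0.02 ] (array([ 586.1, -239.6]), array([147.5,  74.1]), 84.7) [0.016 0.024]
grip scene 332 [ 0.554 -0.24   0.02 ] (array([ 556.9, -236.3]), array([121.2, 145.1]), 0.4) [0.017 0.024]
caddyjars top 389 [0.586 0.257 0.11 ] (array([586.6, 239.7]), array([122.2,  44.2]), 84.7) [0.094 0.114]
caddyjars scene 234 [0.576 0.215 0.107] (array([582.7, 240.2]), array([128.2,  48.1]), 86.5) [0.09  0.112]
tumbler top 392 [0.402 0.413 0.063] (array([401.4, 395.7]), array([69.1, 70.4]), 1.1) [0.023 0.086]
tumbler scene 151 [0.412 0.367 0.067] (array([417.5, 382.4]), array([71.1, 27.6]), 58.0) [0.025 0.084]
mug top 316 [ 0.448 -0.471  0.083] (array([ 449.9, -447.9]), array([ 91.1, 109.8]), 39.8) [0.061 0.095]
mug scene 775 [ 0.447 -0.447  0.079] (array([ 436.3, -451.6]), array([113.7,  93. ]), 63.0) [0.061 0.094]
```

View pics/end.png

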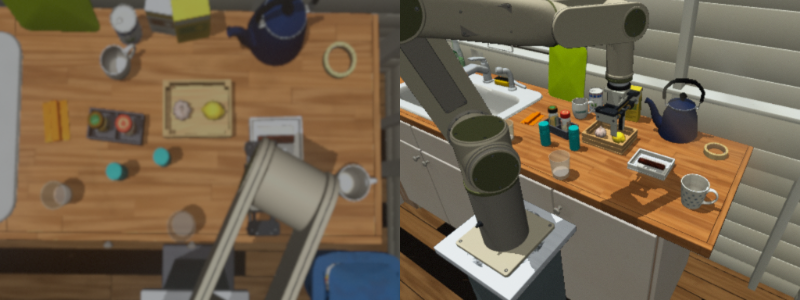

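The scraper lies in the tray (right view (651,163)), and the tumbler and mug haven't moved. I'll check flatness, then hand in.

```bash
python3 - <<'E'
from h import *
q,S=cloud("scene"); i=near(S,(.5585,-.2375),.075,.0,.05)
dark=i&(q.sum(-1)<200)&(q[...,0]>q[...,2]); P=S[dark]; print(len(P),rect(P),np.percentile(P[:,2],[5,50,95]).round(3))
A=np.c_[P[:,:2]-P[:,:2].mean(0),np.ones(len(P))]; print("slope",np.linalg.lstsq(A,P[:,2],rcond=None)[0].round(3))
c=S[near(S,(.53,-.2375),.02,-.01,.05)|near(S,(.588,-.2375),.02,-.01,.05)]; print(np.percentile(c[:,2],[5,50,95]).round(4))
E
```

```text
218 (array([ 552.5, -240.4]), array([ 22.9, 107.2]), 2.8) [0.009 0.018 0.023]
slope [0.4   0.015 0.017]
[0.0039 0.0068 0.0182]
```

```bash
python3 -c "
from plant import close_job
print(close_job())"
```

```text
the job is handed in; nothing more can be done
None
```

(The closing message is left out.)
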